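# Zero the polariser ring and set it to the orange tab

### The job

Zero the ring of the polarised-light viewer by pushing its lever round, at the upright peg, until it rests against the blue stop post; then push the lever back the other way until its pointer line is centred over the orange tab, and leave it there. Push gently with the fingers; do not shift the orange tab, and leave the filter ring, the dust cap and the spare objective where they stand.

Things in the scene. Friction and masses are not known exactly. Their poses are not given: they have to be found in the camera images.
- viewer: polarised-light viewer, fixed: grey round housing 176 mm across, 40 mm high, white scale on top. Origin: centre of its underside, on the ring's axis; z up; x points away from the lever side. Two stop posts, 8 mm thick, tops 60 mm up, stand 80 mm from the axis: blue at 1.887 rad counterclockwise (from above) from x, at the robot's left, black at 4.397 rad, at the right.
- pol_ring (a joint): angle (rad) of the black polariser ring, 112 mm across, and its lever, counterclockwise from above. 0: lever against the blue stop post; 2.3: against the black one. The lever points 1.992 + value counterclockwise from the viewer's x axis. Friction holds the ring where it is left; about 1 N at the peg turns it.
- peg (a point): half-way up the upright aluminium peg at the lever's end, 78 mm above the desk, 105 mm from the ring's axis. Peg 12 mm thick, top 96 mm above the desk, with a black collar 17 mm thick up to 60 mm above the desk. The lever under it is 7 mm wide, its top 57 mm and its underside 51 mm above the desk.
- pointer (a point): point on the black pointer line along the top of the lever, 85 mm from the ring's axis, 57 mm above the desk.
- tab (a point): middle of the top of the orange tab: 12 mm wide, 85 mm from the ring's axis, 46 mm above the desk (the lever passes 5 mm above it). It reaches out to 97 mm from the axis and clips down over the housing's rim. At another place on the scale each time; it stays there unless knocked.
- set_tab (a joint): angle of the orange tab on the rim, rad, counted like pol_ring: when both values are equal the pointer line is centred over the tab.
- filter_ring: loose green filter glass in a black ring, 40 mm across, 8 mm high, lying on the desk left of the viewer; origin: centre of its underside. Bystander.
- dust_cap: loose black tube cap, 34 mm across, 17 mm high, standing on the desk left of the viewer, nearer to the robot; origin: centre of its underside. Bystander.
- spare_objective: loose white microscope objective with a yellow line, 28 mm across, 44 mm high, standing on the desk right of the viewer; origin: centre of its underside. Bystander.

How it is judged:
On the way, in this order (a step that is already met when the one before it is completed fails the run):
1. the lever rests against the blue stop post (ring within 0.04 rad of 0) (value of joint pol_ring below 0.04 rad), for 0.2 s.
2. the pointer line stands over the orange tab (within 6 mm of its middle) and is still (horizontal distance between pointer and tab below 0.006 m and velocity of joint pol_ring between -0.05 and 0.05 rad/s), for 0.3 s.
At the end, for the whole second after the job is handed in: The ring was first pushed home against the blue stop; now the pointer line stands over the orange tab, within 6 mm of the tab's middle (half the tab's width), and the ring is at rest (horizontal distance between pointer and tab below 0.006 m and velocity of joint pol_ring between -0.02 and 0.02 rad/s); the robot touches nothing.
It fails at once if the orange tab is shifted by more than 4 mm (distance of tab from where it was at the start of the episode above 0.004 m).
It fails at once if the filter ring, the dust cap or the spare objective is moved or lifted by more than 10 mm (distance of any of filter_ring, dust_cap, spare_objective from where it was at the start of the episode above 0.01 m).
It fails at once if the lever is pressed with more than 25 N (contact force between anything else and pol_ring above 25 N).
It also fails if it takes over 64 s, if anything falls off the work surface, if the arm or the gripper's body presses on something with over 40 N, if the wrist force passes 120 N, or if a joint passes its speed limit or range.

### The arm

A 6-joint arm with a two-finger parallel gripper is mounted at the origin on a cart in front of the work surface, level with it; the furniture and walls round the work are solid. World frame = base frame: x ahead of the robot, y to its left, z up, the work surface at z = 0. Lengths are in m, angles in rad, forces in N, time in s.
With the tool pointing down it reaches from about 0.3 to 0.875 m from the base axis. Payload 6.4 kg.
Tool frame: the origin (TCP) lies midway between the tips of the shut fingers; the grasp point (between the pads) lies 19 mm behind it; x points along the fingers, y is the direction in which the jaws open and shut, and the axes are right-handed (so a half turn about x gives the same grasp; the last joint's range is limited). The gripper opens to 85 mm and grips with 20 to 120 N. Pads are 22 mm wide; open, the fingers measure 114 mm over their backs; the gripper's body (76 mm by 85 mm) begins 54 mm behind the grasp point. The pads swing forward as they close: fully open they stand 13 mm farther back than shut.
Start: joints at [-1.504, 0.181, 1.607, -0, 1.354, -0.206], TCP at [0.155, -0.554, 0.211] pointing down, gripper open.
Joint ranges: [-2.99, 2.99], [-0.89, 2.07], [0.3, 2.58], [-1.14, 4.28], [0, 2.63], [-3.12, 3.12]. Speed limits (rad/s): [2.57, 2.57, 3.01, 3.14, 3.14, 3.14].

### API

Orientations are given as a unit quaternion [w, x, y, z].
In Python, from bench import ctrl gives the robot as it stands.
- The arm moves only by the tool servo_tool, never from a script. Its argument "targets" is a list of rows, each a list of 7 numbers: the turn, a rotation vector about the tool's x, y, z in rad, then the shift along the tool's x, y, z in mm, then the opening, from -1 (shut) to 1 (fully open). A call has exactly 8 rows; each row is the pose to reach, as a shift and turn from the pose measured when the call began, along the tool's axes at that moment; what a row does not reach only later rows make up. A row lasts 1/8 s, in which the tool goes at most 62.5 mm and 10.7 degrees, less where a joint would pass 70% of its speed; a pose out of reach is approached as far as the arm can. A call with a gripper value outside its range is refused whole. The fingers move at their own pace and stop on an object; the grip force is fixed at half the most. Time passes only in rows, so rows that repeat a pose let the fingers close, or fill a call up. It gives the time, the measured TCP pose, the force and the opening at its end, in the units of the state.
- ctrl.get_obs(): the state, without advancing time (a new reading comes with each control period).
- ctrl.camera(name): name is "side" or "top" or "wrist"; returns a dict with "pixels" (480x640x3 uint8, blue, green, red), "intrinsics" (3x3 intrinsics, pixels), "R" (3x3) and "t" (3): a world point X has camera coordinates R X + t; the wrist camera has in their place "tool_from_camera" (4x4, takes a point from camera to tool coordinates, whose origin is the TCP and whose axes are the tool frame's). Camera axes: x right, y down, z forward; pixel columns grow to the right and rows downward; lengths in m; the calibration is good to about 2 mm. A picture is of the moment at which its call begins: read the wrist's pose just before it. There is no depth.
- ctrl.hand_in(): hands the job in, once; it reports no verdict.
The state is a dict: "time_s": time; "q": joint angles; "dq": joint speeds; "joint_efforts": joint torques, N m; "eef_pos": TCP position; "eef_rot": TCP orientation; "wrist_force": force on the tool from outside, world axes, zero at the start; "torque": the same for the moment, N m; "opening": opening from 0.0 (shut) to 1.0 (fully open).
Only numpy, scipy, OpenCV 4.12 (cv2) and the standard library are available. Lean on these libraries where they do the work, as an engineer would, in place of code of your own. Each camera call takes 0.05 s, during which the arm holds its last target.

## Working session

There is one attempt and no reset: what is moved stays moved. The work goes in short steps, Python scripts to look and compute and a tool call to move; the robot and the scene stay as the last step left them, time stands still between calls to the robot, and variables do not carry over. Pictures are saved under pics/ and viewed, and the job is handed in when it is done.

Besides the shell and the picture viewer there is one more tool, called after "Request:" as a command line: name --pt "numbers of a row" for each row, then --argument value for the rest. servo_tool: Moves the arm, as the interface text tells. Its arguments: {"type":"object","properties":{"targets":{"type":"array","items":{"type":"array","items":{"type":"number"}}}},"required":["targets"]}

```bash
ls; mkdir -p pics
python3 - <<'E'
from bench import ctrl
import cv2,numpy as np
o=ctrl.get_obs();print(o)
for n in("top","side","wrist"):
    c=ctrl.camera(n);cv2.imwrite(f"pics/{n}0.png",c["pixels"])
    np.savez(f"{n}.npz",**{k:np.array(v) for k,v in c.items() if k!="pixels"})
    print(n,{k:np.round(v,3).tolist() for k,v in c.items() if k!="pixels"})
E
```

```text
pics
{'time_s': 0.0, 'q': array([-1.50428871e+00,  1.81571963e-01,  1.60800632e+00,  2.44544229e-06,
        1.35381758e+00, -2.06300716e-01]), 'dq': array([-0.00170408,  0.0003342 ,  0.00161381, -0.00192817,  0.00076318,
       -0.00088969]), 'joint_efforts': array([ 9.08972979e-04, -4.44863605e+01, -3.51338589e+01, -3.61372331e-04,
        8.71364056e-03,  4.01909631e-05]), 'eef_pos': array([ 0.15490311, -0.55312393,  0.21026763]), 'eef_rot': array([ 0.09551735,  0.70058383,  0.09678918, -0.7004931 ]), 'wrist_force': array([0.12483026, 0.33435266, 0.180452  ]), 'torque': array([ 0.01828028,  0.01615584, -0.00588731]), 'opening': 0.9983384130347527}
top {'intrinsics': [[502.901, 0.0, 319.952], [0.0, 502.901, 237.337], [0.0, 0.0, 1.0]], 'R': [[-0.019, -1.0, 0.0], [-0.988, 0.019, -0.15], [0.15, -0.003, -0.989]], 't': [-0.137, 0.53, 0.834]}
side {'intrinsics': [[548.498, 0.0, 315.467], [0.0, 548.498, 247.294], [0.0, 0.0, 1.0]], 'R': [[0.974, -0.227, -0.012], [-0.148, -0.596, -0.79], [0.172, 0.771, -0.614]], 't': [-0.544, 0.069, 0.914]}
wrist {'intrinsics': [[418.579, 0.0, 321.699], [0.0, 418.579, 237.478], [0.0, 0.0, 1.0]], 'tool_from_camera': [[0.001, -0.31, 0.951, -0.162], [1.0, 0.001, -0.0, -0.001], [-0.001, 0.951, 0.31, -0.08], [0.0, 0.0, 0.0, 1.0]]}
```

View pics/top0.png

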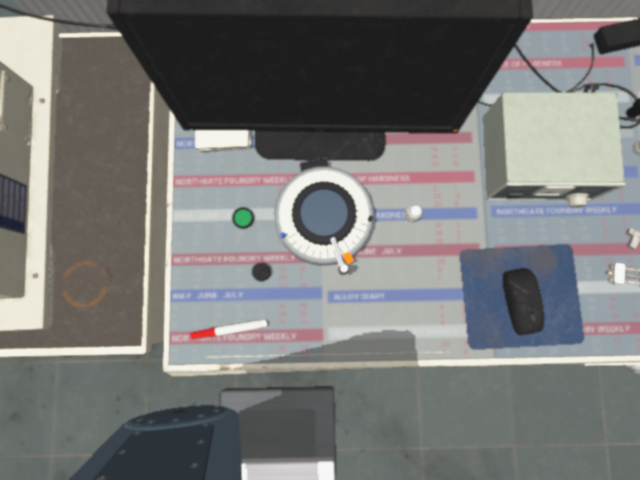

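View pics/side0.png

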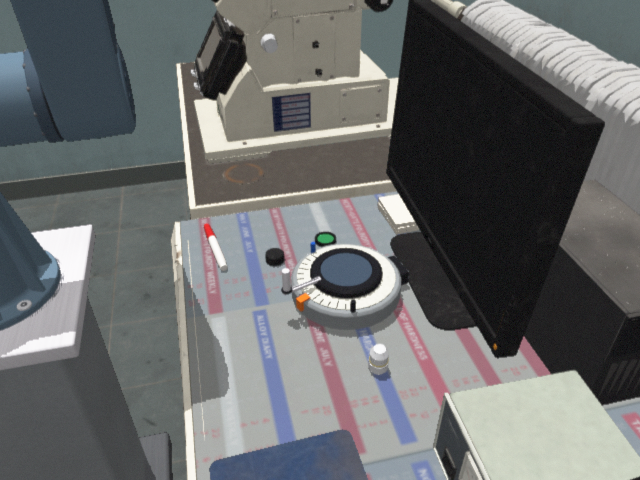

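Run:
```python
import cv2
a=cv2.imread('pics/top0.png')
print(a.shape)
```

```text
(480, 640, 3)
```

The top view shows the viewer at about (325,215), the peg at (343,268), the orange tab at (348,259), the blue post at (283,235) and the black post at (370,218). I'll zoom in to refine these.

Run:
```python
import cv2
a=cv2.imread('pics/top0.png')[155:285,260:390]
cv2.imwrite('pics/topz.png',cv2.resize(a,(585,585),interpolation=cv2.INTER_CUBIC))
a=cv2.imread('pics/side0.png')[225:335,260:420]
cv2.imwrite('pics/sidez.png',cv2.resize(a,(800,550),interpolation=cv2.INTER_CUBIC))
```

```text
(no output)
```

View pics/topz.png

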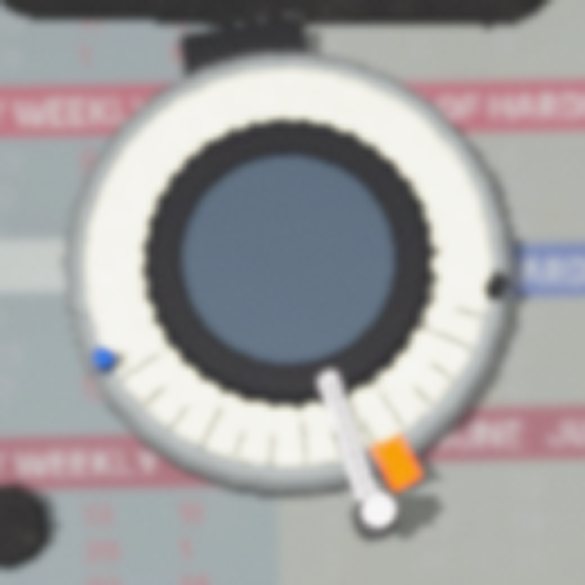

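View pics/sidez.png

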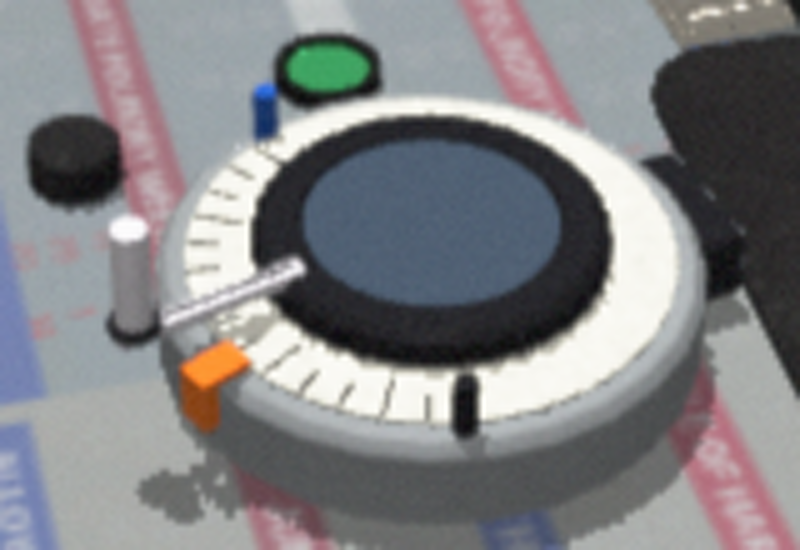

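```bash
cat > h.py <<'E'
import numpy as np
from scipy.optimize import least_squares
C={n:dict(np.load(n+'.npz')) for n in('top','side')}
def proj(n,X):
    c=C[n];p=c['R']@X+c['t'];p=c['intrinsics']@p;return p[:2]/p[2]
def pt(v,r,a,z):
    a=a+v[2];return np.array([v[0]+r*np.cos(a),v[1]+r*np.sin(a),z])
def loc(v,what):
    return {'blue':lambda:pt(v,.08,1.887,.06),'black':lambda:pt(v,.08,4.397,.06),
     'peg':lambda:pt(v,.105,1.992+v[3],.096),'tab':lambda:pt(v,.085,1.992+v[4],.046)}[what]()
def unproj(n,px,z):
    c=C[n];d=c['R'].T@np.linalg.inv(c['intrinsics'])@np.array([*px,1]);o=-c['R'].T@c['t']
    return o+d*(z-o[2])/d[2]
E
cat > fit.py <<'E'
from h import *
M=[('top','blue',(283.1,234.8)),('top','black',(370.2,218.3)),('top','peg',(343.8,268.3)),('top','tab',(348.2,257.9)),
('side','blue',(313,243)),('side','black',(353.2,300.6)),('side','peg',(285.6,270.6)),('side','tab',(302.8,298.4))]
for n in C: print(n,-C[n]['R'].T@C[n]['t'])
for n,w,p in M: print(n,w,unproj(n,p,{'peg':.096,'tab':.046}.get(w,.06)).round(4))
f=lambda v:np.concatenate([proj(n,loc(v,w))-p for n,w,p in M])
r=least_squares(f,[.6,0,0,1.1,1.4]);print(r.x.round(4));print(f(r.x).reshape(-1,2).round(2))
np.save('v.npy',r.x)
for w in('blue','peg','tab'):print(w,loc(r.x,w).round(4))
v=r.x.copy();v[3]=0;print('peg0',loc(v,'peg'));v[3]=v[4];print('pegtab',loc(v,'peg'))
print('cap',unproj('top',(262,271),.017),'filt',unproj('top',(243,217),.008),unproj('top',(414.5,213),.044))
E
python3 fit.py
```

```text
top [ 0.39639417 -0.14438032  0.90453815]
side [ 0.3826987  -0.78617068  0.60900492]
top blue [ 0.5302 -0.0843  0.06  ]
top black [ 0.5559 -0.2333  0.06  ]
top peg [ 0.468  -0.1842  0.096 ]
top tab [ 0.4902 -0.1947  0.046 ]
side blue [ 0.5353 -0.0844  0.06  ]
side black [ 0.5612 -0.2323  0.06  ]
side peg [ 0.4722 -0.1849  0.096 ]
side tab [ 0.494  -0.1957  0.046 ]
[ 0.5699 -0.1551  0.1712  1.2683  1.4513]
[[ 0.03 -1.29]
 [ 0.48 -1.45]
 [ 0.52 -0.81]
 [-0.59 -2.35]
 [-1.69  0.25]
 [-1.45  1.19]
 [-1.92  0.38]
 [-0.09 -0.88]]
blue [ 0.5325 -0.0844  0.06  ]
peg [ 0.4693 -0.1851  0.096 ]
tab [ 0.4942 -0.1938  0.046 ]
peg0 [ 0.51129452 -0.0679554   0.096     ]
pegtab [ 0.47644405 -0.20288925  0.096     ]
cap [ 0.47300822 -0.04344376  0.017     ] filt [ 0.5725617  -0.00814039  0.008     ] [ 0.56684753 -0.31255685  0.044     ]
```

View pics/wrist0.png

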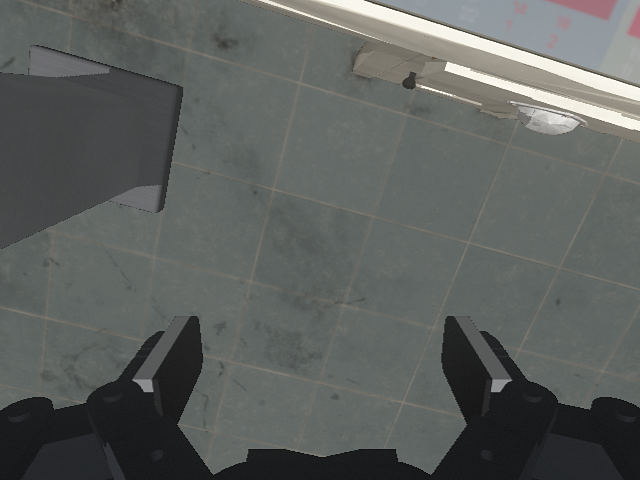

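```bash
cat >> h.py <<'E'
from scipy.spatial.transform import Rotation as Ro
def pose(o):
    return np.array(o['eef_pos']),Ro.from_quat(np.roll(o['eef_rot'],-1)).as_matrix()
E
python3 - <<'E'
from h import *
from bench import ctrl
p,R=pose(ctrl.get_obs());print(R.round(3))
T=np.load('wrist.npz')['tool_from_camera']; print((p+R@T[:3,3]).round(3))
for px in [(526,10),(460,130),(190,128)]:
  for z in(.2,.3):print(px,z,unproj('top',px,z).round(3))
E
```

```text
[[-0.     0.269 -0.963]
 [ 0.001 -0.963 -0.269]
 [-1.    -0.001 -0.   ]]
[ 0.232 -0.531  0.373]
(526, 10) 0.2 [ 0.847 -0.467  0.2  ]
(526, 10) 0.3 [ 0.783 -0.421  0.3  ]
(460, 130) 0.2 [ 0.658 -0.355  0.2  ]
(460, 130) 0.3 [ 0.621 -0.325  0.3  ]
(190, 128) 0.2 [0.669 0.041 0.2  ]
(190, 128) 0.3 [0.63  0.015 0.3  ]
```

Request:
servo_tool --pt "0 0 0 0 -30 -45 0" --pt "0 0 0 0 -65 -100 0" --pt "0 0 0 0 -105 -155 0" --pt "0 0 0 0 -140 -210 -0.1" --pt "0 0 0 0 -180 -265 -0.1" --pt "0 0 0 0 -215 -320 -0.1" --pt "0 0 0 0 -245 -365 -0.1" --pt "0 0 0 0 -265 -390 -0.1"

```text
time_s: 1.15
eef_pos: [0.4603, -0.1907, 0.2109]
eef_rot: [0.096, 0.701, 0.097, -0.7]
wrist_force: [-0.1, -0.3, -0.5]
opening: 0.449
```

Run:
```python
from h import *
from bench import ctrl
import cv2
o=ctrl.get_obs();p,R=pose(o);c=ctrl.camera('wrist');cv2.imwrite('pics/w1.png',c['pixels'])
np.savez('w1.npz',p=p,R=R);print(p,o['opening'])
```

```text
[ 0.4603059  -0.19065336  0.21088144] 0.4492797894018329
```

View pics/w1.png

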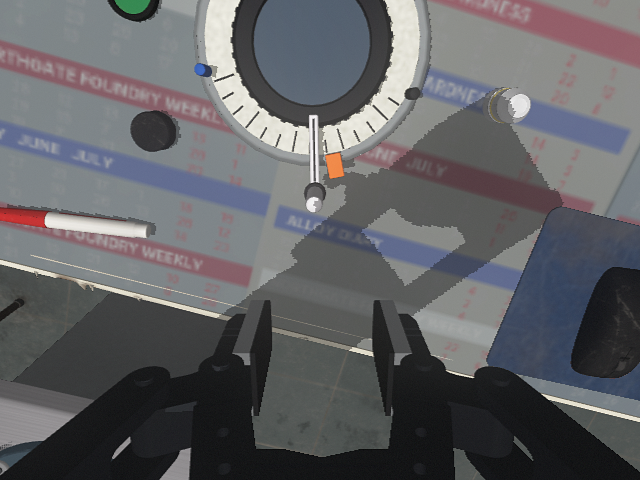

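Run:
```python
import cv2
a=cv2.imread('pics/w1.png')[40:220,180:440]
cv2.imwrite('pics/w1z.png',cv2.resize(a,(780,540),interpolation=cv2.INTER_CUBIC))
```

```text
(no output)
```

View pics/w1z.png

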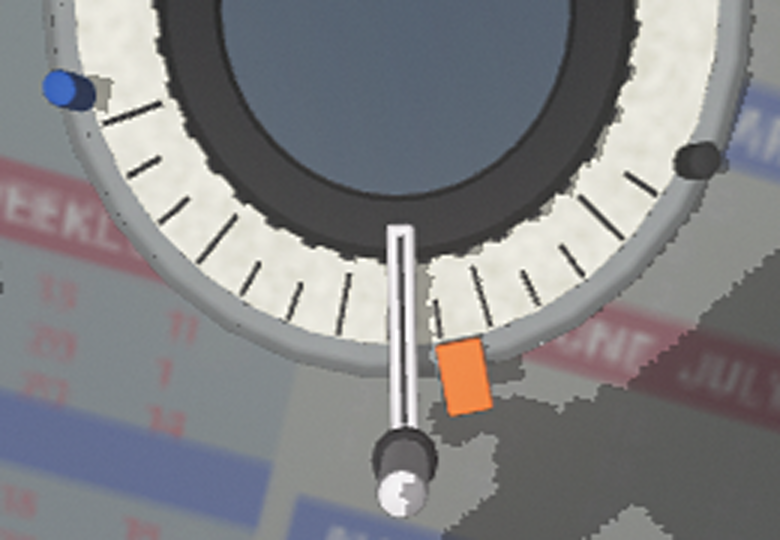

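```bash
cat >> h.py <<'E'
W=dict(np.load('wrist.npz'))
def addw(name,p,R):
    T=W['tool_from_camera'];Rc=R@T[:3,:3];tc=p+R@T[:3,3]
    C[name]=dict(R=Rc.T,t=-Rc.T@tc,intrinsics=W['intrinsics'])
E
python3 - <<'E'
from h import *
d=np.load('w1.npz');addw('w1',d['p'],d['R'])
M=[('w1','blue',(201.3,69.3)),('w1','black',(415,92.7)),('w1','peg',(313.7,204.7)),('w1','tab',(335,165.7))]
for n,w,p in M: print(n,w,unproj(n,p,{'peg':.096,'tab':.046}.get(w,.06)).round(4))
f=lambda v:np.concatenate([proj(n,loc(v,w))-p for n,w,p in M])
r=least_squares(f,[.6,0,0,1.1,1.4]);v=r.x;print(v.round(4));print(f(v).reshape(-1,2).round(2))
z=lambda q:(proj('w1',q)-[180,40])*3
print('lever line px',z(pt(v,.06,1.992+v[3],.057)),z(pt(v,.09,1.992+v[3],.057)))
for a in(-.006/.085,.006/.085):
  for rr in(.073,.097): print(z(pt(v,rr,1.992+v[4]+a,.046)))
np.save('vw.npy',v);print(loc(v,'peg'))
E
```

```text
w1 blue [ 0.5342 -0.0814  0.06  ]
w1 black [ 0.5601 -0.2298  0.06  ]
w1 peg [ 0.4708 -0.1808  0.096 ]
w1 tab [ 0.4935 -0.1908  0.046 ]
[ 0.5712 -0.1516  0.1712  1.2614  1.4445]
[[-0.72  0.59]
 [ 1.16  1.  ]
 [ 0.01  0.72]
 [-0.49 -2.5 ]]
lever line px [401.76462719 279.65118242] [403.40195696 401.78181434]
[435.22009323 326.51646334]
[445.98909629 418.82056733]
[474.73185854 318.76015692]
[497.37295756 408.97233276]
[ 0.47034206 -0.18096761  0.096     ]
```

Request:
servo_tool --pt "0 0 0 5 -3 -7 -0.1" --pt "0 0 0 20 -5 -11 -0.1" --pt "0 0 0 45 -5 -11 -0.1" --pt "0 0 0 70 -5 -11 -0.1" --pt "0 0 0 95 -5 -11 -0.1" --pt "0 0 0 120 -5 -11 -0.1" --pt "0 0 0 138 -5 -11 -0.1" --pt "0 0 0 146 -5 -11 -0.1"

```text
time_s: 2.2
eef_pos: [0.4698, -0.1791, 0.0628]
eef_rot: [-0.095, -0.7, -0.099, 0.701]
wrist_force: [-0.2, 0.8, -0.0]
opening: 0.449
```

Run:
```python
from h import *
from bench import ctrl
import cv2
o=ctrl.get_obs();p,R=pose(o);c=ctrl.camera('wrist');cv2.imwrite('pics/w2.png',c['pixels'])
print(p,o['opening'],o['wrist_force'])
```

```text
[ 0.46983052 -0.17909213  0.06276991] 0.44883371822354107 [-0.23861004  0.81406852 -0.01658566]
```

View pics/w2.png

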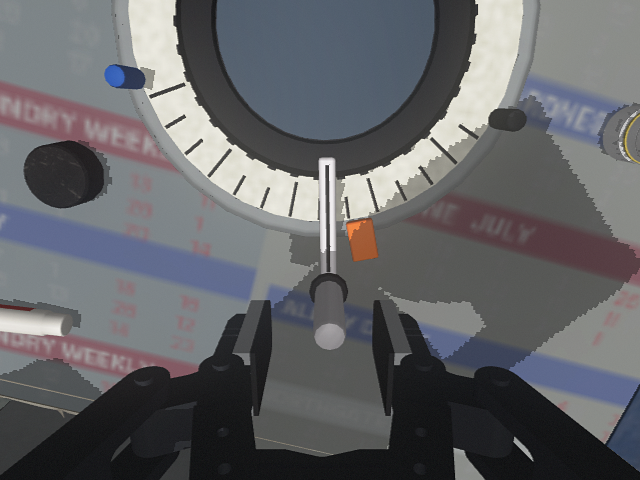

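Run:
```python
from h import *
from bench import ctrl
p,R=pose(ctrl.get_obs());addw('w',p,R)
X=unproj('w',(330,333),.096);print(X,(R.T@(X-p)*1000).round(1))
M=[('w','blue',(116,76)),('w','black',(516,119)),('w','peg',(330,333)),('w','tab',(363,240))]
f=lambda v:np.concatenate([proj(n,loc(v,w))-q for n,w,q in M])
r=least_squares(f,[.6,0,0,1.1,1.4]);v=r.x;print(v.round(4),f(v).round(1));np.save('vw2.npy',v)
```

```text
[ 0.47284689 -0.18034339  0.096     ] [-33.4   2.   -2.5]
[ 0.5717 -0.1507  0.1727  1.2685  1.449 ] [-2.  -0.4  2.6  0.3  0.   4.6 -0.8 -4.4]
```

```bash
cat > plan.py <<'E'
import sys
from h import *
from bench import ctrl
c=np.array([.5715,-.151]);YAW=.172
def tcp(s,lead,z=.063,r=.105):
    a=1.992+YAW+s;u=np.array([np.cos(a),np.sin(a),0]);t=np.array([np.sin(a),-np.cos(a),0])
    R=np.c_[[0,0,-1],-t,u];return np.r_[c,z]+r*u+lead*t,R
def rows(lst,z=.063):
    p,R=pose(ctrl.get_obs())
    for s,l in lst:
        P,Q=tcp(s,l,z);print((Ro.from_matrix(R.T@Q).as_rotvec().round(3)).tolist(),((R.T@(P-p))*1000).round(1).tolist())
if __name__=='__main__':
    a=[float(x) for x in sys.argv[1:]] # s0 l0 s1 l1
    rows([(a[0]+(a[2]-a[0])*k/8,a[1]+(a[3]-a[1])*k/8) for k in range(1,9)])
E
python3 plan.py 1.26 0.003 1.26 .013; python3 plan.py 1.26 0.003 0.96 .013
```

```text
[-0.008, -0.0, 0.006] [-0.4, -2.7, -0.4]
[-0.008, -0.0, 0.006] [-0.4, -4.0, -0.4]
[-0.008, -0.0, 0.006] [-0.4, -5.2, -0.4]
[-0.008, -0.0, 0.006] [-0.4, -6.5, -0.4]
[-0.008, -0.0, 0.006] [-0.4, -7.7, -0.4]
[-0.008, -0.0, 0.006] [-0.4, -9.0, -0.3]
[-0.008, -0.0, 0.006] [-0.4, -10.2, -0.3]
[-0.008, -0.0, 0.006] [-0.4, -11.5, -0.3]
[0.03, -0.0, 0.006] [-0.4, -6.7, -0.6]
[0.067, -0.0, 0.006] [-0.4, -11.8, -1.0]
[0.105, 0.0, 0.006] [-0.3, -17.0, -1.7]
[0.142, 0.0, 0.006] [-0.3, -22.1, -2.6]
[0.18, 0.0, 0.006] [-0.3, -27.2, -3.8]
[0.217, 0.0, 0.006] [-0.2, -32.2, -5.2]
[0.255, 0.0, 0.006] [-0.2, -37.1, -6.8]
[0.292, 0.001, 0.006] [-0.2, -42.0, -8.6]
```

Request:
servo_tool --pt "0.03 0 0 0 -6 -0.5 -0.1" --pt "0.065 0 0 0 -11 -1 -0.1" --pt "0.105 0 0 0 -16 -1.5 -0.1" --pt "0.14 0 0 0 -21 -2.5 -0.1" --pt "0.18 0 0 0 -26 -4 -0.1" --pt "0.215 0 0 0 -31 -5 -0.1" --pt "0.255 0 0 0 -37 -7 -0.1" --pt "0.29 0 0 0 -42 -8.5 -0.1"

```text
time_s: 3.25
eef_pos: [0.4668, -0.1369, 0.0633]
eef_rot: [0.008, -0.707, 0.004, 0.707]
wrist_force: [-0.0, -1.6, -0.4]
opening: 0.454
```

```bash
python3 - <<'E'
from h import *
from bench import ctrl
import cv2
o=ctrl.get_obs();p,R=pose(o);c=ctrl.camera('wrist');cv2.imwrite('pics/w3.png',c['pixels'])
print(p,o['opening'],o['wrist_force'])
E
python3 plan.py .96 .013 .56 .013
```

```text
[ 0.46684673 -0.13688169  0.06330164] 0.4541182330116705 [-0.01733435 -1.61013951 -0.40007337]
[0.049, 0.001, 0.005] [0.3, -5.4, -0.7]
[0.099, 0.001, 0.005] [0.3, -10.6, -1.8]
[0.149, 0.001, 0.005] [0.3, -15.7, -3.1]
[0.199, 0.001, 0.005] [0.3, -20.7, -4.6]
[0.249, 0.001, 0.005] [0.4, -25.7, -6.4]
[0.299, 0.001, 0.005] [0.4, -30.6, -8.5]
[0.349, 0.002, 0.005] [0.4, -35.4, -10.7]
[0.399, 0.002, 0.005] [0.4, -40.0, -13.3]
```

View pics/w3.png

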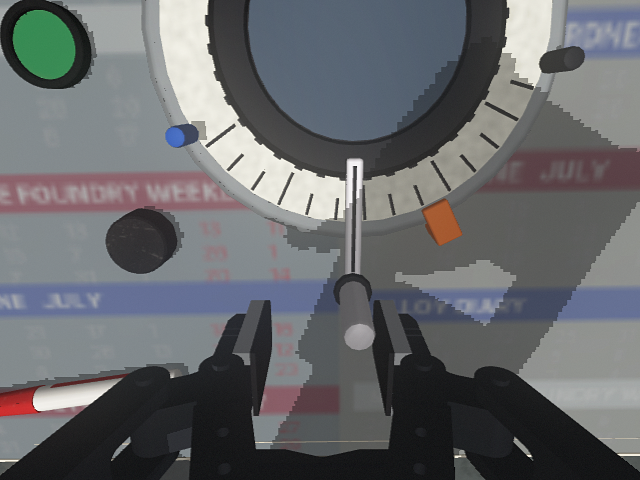

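Request:
servo_tool --pt "0.05 0 0 0 -5 -0.5 -0.1" --pt "0.1 0 0 0 -10.5 -2 -0.1" --pt "0.15 0 0 0 -15.5 -3 -0.1" --pt "0.2 0 0 0 -20.5 -4.5 -0.1" --pt "0.25 0 0 0 -25.5 -6.5 -0.1" --pt "0.3 0 0 0 -30.5 -8.5 -0.1" --pt "0.35 0 0 0 -35.5 -10.5 -0.1" --pt "0.4 0 0 0 -40 -13 -0.1"

```text
time_s: 4.3
eef_pos: [0.4809, -0.0972, 0.0639]
eef_rot: [0.149, -0.691, 0.146, 0.692]
wrist_force: [0.8, -1.0, -0.1]
opening: 0.447
```

```bash
python3 plan.py .56 .013 .16 .013
```

```text
[0.048, 0.002, 0.004] [0.9, -5.8, -0.4]
[0.098, 0.002, 0.004] [0.9, -11.0, -1.5]
[0.148, 0.002, 0.004] [0.9, -16.2, -2.7]
[0.198, 0.002, 0.004] [1.0, -21.2, -4.3]
[0.248, 0.002, 0.004] [1.0, -26.2, -6.1]
[0.298, 0.002, 0.004] [1.0, -31.1, -8.1]
[0.348, 0.002, 0.004] [1.0, -35.9, -10.4]
[0.398, 0.002, 0.004] [1.0, -40.5, -12.9]
```

Request:
servo_tool --pt "0.05 0 0 0 -5 -0.5 -0.1" --pt "0.1 0 0 0 -10.5 -1.5 -0.1" --pt "0.15 0 0 0 -15.5 -3 -0.1" --pt "0.2 0 0 0 -20.5 -4.5 -0.1" --pt "0.25 0 0 0 -25.5 -6 -0.1" --pt "0.3 0 0 0 -30.5 -8 -0.1" --pt "0.35 0 0 0 -35.5 -10.5 -0.1" --pt "0.4 0 0 0 -39.5 -13 -0.1"

```text
time_s: 5.3
eef_pos: [0.5087, -0.0668, 0.0641]
eef_rot: [0.284, -0.648, 0.281, 0.649]
wrist_force: [-0.8, -0.1, -0.0]
opening: 0.449
```

```bash
python3 - <<'E'
from h import *
from bench import ctrl
import cv2
o=ctrl.get_obs();p,R=pose(o);c=ctrl.camera('wrist');cv2.imwrite('pics/w4.png',c['pixels'])
print(p,o['opening'],o['wrist_force'])
E
python3 plan.py .16 .013 .04 .013
```

```text
[ 0.50865559 -0.066844    0.06414622] 0.4489510085259551 [-0.7898706  -0.14680727 -0.01145327]
[0.009, 0.003, 0.003] [1.2, -2.4, 0.6]
[0.024, 0.003, 0.003] [1.2, -4.0, 0.4]
[0.039, 0.003, 0.003] [1.2, -5.5, 0.1]
[0.054, 0.003, 0.003] [1.2, -7.1, -0.1]
[0.069, 0.003, 0.003] [1.2, -8.6, -0.4]
[0.084, 0.003, 0.003] [1.2, -10.2, -0.8]
[0.099, 0.003, 0.003] [1.3, -11.8, -1.1]
[0.114, 0.003, 0.003] [1.3, -13.3, -1.5]
```

View pics/w4.png

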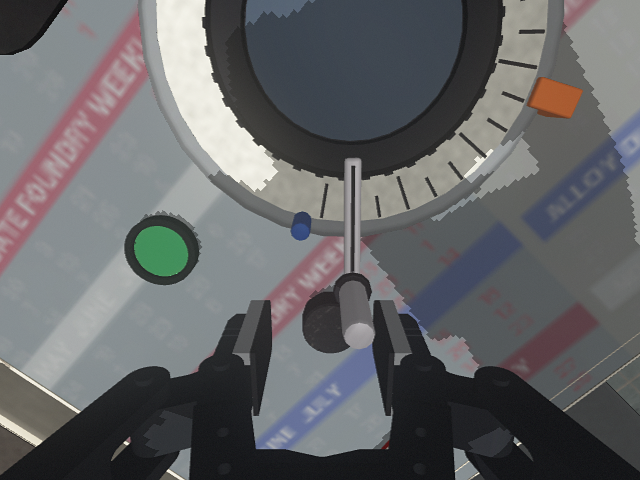

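Request:
servo_tool --pt "0.01 0 0 0.5 -2 0 -0.1" --pt "0.025 0 0 0.5 -3.5 0 -0.1" --pt "0.04 0 0 0.5 -5 0 -0.1" --pt "0.055 0 0 0.5 -6.5 0 -0.1" --pt "0.07 0 0 0.5 -8 -0.5 -0.1" --pt "0.085 0 0 0.5 -9.5 -0.5 -0.1" --pt "0.095 0 0 0.5 -10.5 -1 -0.1" --pt "0.1 0 0 0.5 -11.5 -1 -0.1"

```text
time_s: 6.35
eef_pos: [0.5182, -0.0595, 0.0637]
eef_rot: [0.317, -0.632, 0.314, 0.634]
wrist_force: [0.4, -0.7, 0.1]
opening: 0.447
```

Request:
servo_tool --pt "0 0 0 0 -0.5 0 -0.1" --pt "0.005 0 0 0 -1 0 -0.1" --pt "0.01 0 0 0 -1.5 0 -0.1" --pt "0.015 0 0 0 -2 0 -0.1" --pt "0.02 0 0 0 -2.5 0 -0.1" --pt "0.02 0 0 0 -2.5 0 -0.1" --pt "0.02 0 0 0 -2.5 0 -0.1" --pt "0.02 0 0 0 -2.5 0 -0.1"

```text
time_s: 7.35
eef_pos: [0.5202, -0.0579, 0.0637]
eef_rot: [0.323, -0.629, 0.32, 0.631]
wrist_force: [0.5, -0.8, -0.1]
opening: 0.446
```

Request:
servo_tool --pt "0 0 0 0 -0.3 0 -0.1" --pt "0.005 0 0 0 -0.6 0 -0.1" --pt "0.01 0 0 0 -1 0 -0.1" --pt "0.01 0 0 0 -1.3 0 -0.1" --pt "0.015 0 0 0 -1.5 0 -0.1" --pt "0.015 0 0 0 -1.5 0 -0.1" --pt "0.015 0 0 0 -1.5 0 -0.1" --pt "0.015 0 0 0 -1.5 0 -0.1"

```text
time_s: 8.35
eef_pos: [0.5214, -0.057, 0.0637]
eef_rot: [0.328, -0.627, 0.325, 0.628]
wrist_force: [-0.3, -0.7, 0.2]
opening: 0.447
```

```bash
python3 - <<'E'
from h import *
from bench import ctrl
import cv2
o=ctrl.get_obs();p,R=pose(o);c=ctrl.camera('wrist');cv2.imwrite('pics/w5.png',c['pixels'])
cv2.imwrite('pics/w5z.png',cv2.resize(c['pixels'][140:380,220:440],(660,720)[:2],interpolation=cv2.INTER_CUBIC)[:600])
print(p,o['opening'],o['wrist_force'])
E
python3 plan.py .04 .013 .0 .013|tail -1
```

```text
[ 0.52143142 -0.05697728  0.06372761] 0.4471716206837586 [-0.33284241 -0.72971184  0.24918556]
[0.019, 0.004, 0.003] [0.7, -1.9, -1.0]
```

View pics/w5z.png

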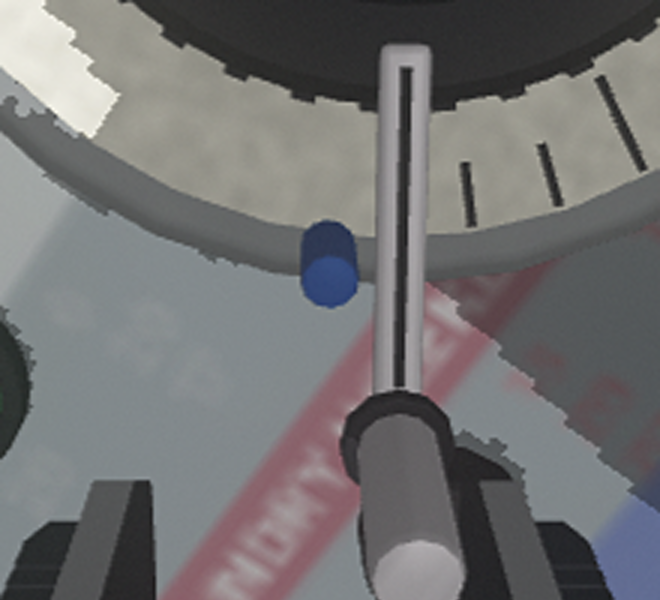

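The gap between the lever and the post is still about 3 mm (lever edge at x=376, post edge at x=356). I'll keep creeping.

Request:
servo_tool --pt "0.005 0 0 0 -0.5 0 -0.1" --pt "0.01 0 0 0 -1 0 -0.1" --pt "0.015 0 0 0 -1.5 0 -0.1" --pt "0.02 0 0 0 -2 -0.3 -0.1" --pt "0.025 0 0 0 -2.5 -0.3 -0.1" --pt "0.025 0 0 0 -2.5 -0.3 -0.1" --pt "0.025 0 0 0 -2.5 -0.3 -0.1" --pt "0.025 0 0 0 -2.5 -0.3 -0.1"

```text
time_s: 9.4
eef_pos: [0.5235, -0.0558, 0.0637]
eef_rot: [0.335, -0.622, 0.332, 0.624]
wrist_force: [-1.2, -0.8, -0.1]
opening: 0.45
```

Request:
servo_tool --pt "0.005 0 0 0 -0.3 0 -0.1" --pt "0.01 0 0 0 -0.6 0 -0.1" --pt "0.01 0 0 0 -1 0 -0.1" --pt "0.01 0 0 0 -1.2 0 -0.1" --pt "0.01 0 0 0 -1.5 0 -0.1" --pt "0.01 0 0 0 -1.5 0 -0.1" --pt "0.01 0 0 0 -1.5 0 -0.1" --pt "0.01 0 0 0 -1.5 0 -0.1"

```text
time_s: 10.4
eef_pos: [0.5239, -0.0556, 0.0635]
eef_rot: [0.338, -0.62, 0.336, 0.623]
wrist_force: [-6.2, -5.0, 2.4]
opening: 0.449
```

Run:
```python
from h import *
from bench import ctrl
import cv2
o=ctrl.get_obs();p,R=pose(o);c=ctrl.camera('wrist');cv2.imwrite('pics/w6.png',c['pixels'])
cv2.imwrite('pics/w6z.png',cv2.resize(c['pixels'][140:340,220:440],(660,600),interpolation=cv2.INTER_CUBIC))
print(p,o['opening'],o['wrist_force'])
```

```text
[ 0.52385929 -0.05562755  0.06353992] 0.4487495454751038 [-6.24042521 -5.00583932  2.35782084]
```

View pics/w6z.png

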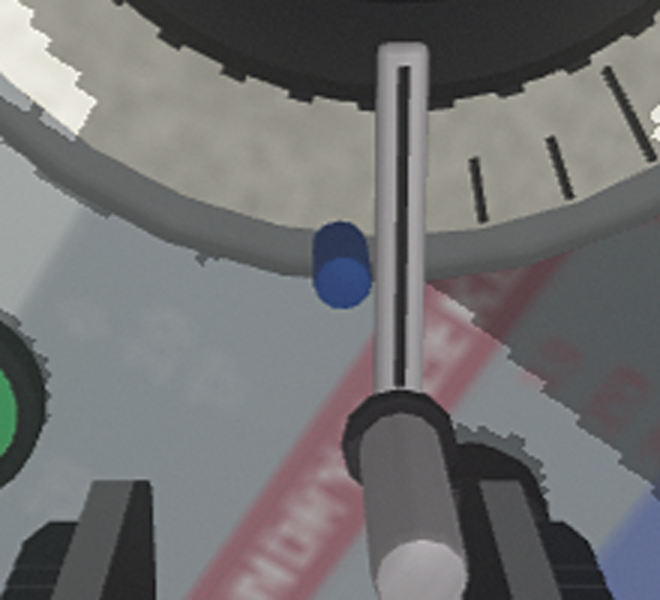

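Request:
servo_tool --pt "0 0 0 0 0 0 -0.1" --pt "0 0 0 0 0 0 -0.1" --pt "0 0 0 0 0 0 -0.1" --pt "0 0 0 0 0 0 -0.1" --pt "0 0 0 0 0 0 -0.1" --pt "0 0 0 0 0 0 -0.1" --pt "0 0 0 0 0 0 -0.1" --pt "0 0 0 0 0 0 -0.1"

```text
time_s: 11.45
eef_pos: [0.5237, -0.0558, 0.0635]
eef_rot: [0.338, -0.62, 0.336, 0.623]
wrist_force: [-4.2, -3.4, 2.3]
opening: 0.45
```

The lever now touches the blue post: there is no visible gap (post edge x≈371, lever edge x≈376) and the force rose to 8 N against the stop. Next is the reverse push with the other finger.

Run:
```python
from plan import *
p,R=pose(ctrl.get_obs())
P,Q=tcp(0,0);print('lead,rad off',(Q.T@(p-P)*1000).round(2),Ro.from_matrix(Q.T@R).as_rotvec().round(3))
print('A');rows([(0,l/1000) for l in(9,5,1,-3,-7,-10,-12,-13)])
```

```text
lead,rad off [ -0.54 -13.61   0.68] [ 0.016 -0.004  0.   ]
A
[-0.016, 0.004, -0.0] [0.5, 4.6, -0.8]
[-0.016, 0.004, -0.0] [0.5, 8.6, -0.8]
[-0.016, 0.004, -0.0] [0.5, 12.6, -0.9]
[-0.016, 0.004, -0.0] [0.5, 16.6, -1.0]
[-0.016, 0.004, -0.0] [0.5, 20.6, -1.0]
[-0.016, 0.004, -0.0] [0.5, 23.6, -1.1]
[-0.016, 0.004, -0.0] [0.5, 25.6, -1.1]
[-0.016, 0.004, -0.0] [0.5, 26.6, -1.1]
```

Request:
servo_tool --pt "-0.015 0 0 0.5 4.5 -1 -0.1" --pt "-0.015 0 0 0.5 8.5 -1 -0.1" --pt "-0.015 0 0 0.5 12.5 -1 -0.1" --pt "-0.015 0 0 0.5 16.5 -1 -0.1" --pt "-0.015 0 0 0.5 20.5 -1 -0.1" --pt "-0.015 0 0 0.5 23 -1 -0.1" --pt "-0.015 0 0 0.5 25 -1 -0.1" --pt "-0.015 0 0 0.5 26 -1 -0.1"

```text
time_s: 12.45
eef_pos: [0.5024, -0.0708, 0.0631]
eef_rot: [0.333, -0.623, 0.332, 0.625]
wrist_force: [0.4, -1.3, 0.1]
opening: 0.451
```

```bash
python3 plan.py 0 -.013 .4 -.013
```

```text
[-0.051, 0.004, 0.0] [0.1, 5.8, -0.9]
[-0.101, 0.004, 0.0] [0.1, 10.9, -1.9]
[-0.151, 0.004, 0.0] [0.1, 16.1, -3.2]
[-0.201, 0.004, 0.0] [0.0, 21.1, -4.8]
[-0.251, 0.004, 0.001] [0.0, 26.1, -6.6]
[-0.301, 0.004, 0.001] [0.0, 31.0, -8.7]
[-0.351, 0.004, 0.001] [0.0, 35.7, -11.0]
[-0.401, 0.004, 0.001] [0.0, 40.4, -13.5]
```

Request:
servo_tool --pt "-0.05 0 0 0 5 -1 -0.1" --pt "-0.1 0 0 0 10.5 -2 -0.1" --pt "-0.15 0 0 0 15.5 -3 -0.1" --pt "-0.2 0 0 0 20.5 -5 -0.1" --pt "-0.25 0 0 0 25.5 -6.5 -0.1" --pt "-0.3 0 0 0 30.5 -8.5 -0.1" --pt "-0.35 0 0 0 35.5 -11 -0.1" --pt "-0.4 0 0 0 40.5 -13.5 -0.1"

```text
time_s: 13.45
eef_pos: [0.4765, -0.1046, 0.0631]
eef_rot: [0.202, -0.677, 0.2, 0.679]
wrist_force: [1.4, 0.3, 0.4]
opening: 0.451
```

```bash
python3 plan.py .4 -.013 .8 -.013
```

```text
[-0.049, 0.004, 0.002] [0.0, 5.2, -0.8]
[-0.099, 0.004, 0.002] [0.0, 10.4, -1.8]
[-0.149, 0.004, 0.002] [0.0, 15.5, -3.1]
[-0.199, 0.004, 0.003] [0.0, 20.6, -4.6]
[-0.249, 0.004, 0.003] [-0.0, 25.6, -6.4]
[-0.299, 0.003, 0.003] [-0.0, 30.4, -8.5]
[-0.349, 0.003, 0.003] [-0.1, 35.2, -10.8]
[-0.399, 0.003, 0.003] [-0.1, 39.9, -13.3]
```

Request:
servo_tool --pt "-0.05 0 0 0 5 -1 -0.1" --pt "-0.1 0 0 0 10.5 -2 -0.1" --pt "-0.15 0 0 0 15.5 -3 -0.1" --pt "-0.2 0 0 0 20.5 -4.5 -0.1" --pt "-0.25 0 0 0 25.5 -6.5 -0.1" --pt "-0.3 0 0 0 30.5 -8.5 -0.1" --pt "-0.35 0 0 0 35.5 -11 -0.1" --pt "-0.4 0 0 0 40 -13.5 -0.1"

```text
time_s: 14.45
eef_pos: [0.4658, -0.1453, 0.0629]
eef_rot: [0.063, -0.703, 0.06, 0.705]
wrist_force: [-1.0, 0.7, 1.0]
opening: 0.448
```

```bash
python3 plan.py .8 -.013 1.2 -.013
```

```text
[-0.048, 0.003, 0.004] [-0.1, 5.1, -0.8]
[-0.098, 0.003, 0.004] [-0.2, 10.3, -1.8]
[-0.148, 0.003, 0.004] [-0.2, 15.5, -3.1]
[-0.198, 0.003, 0.004] [-0.2, 20.5, -4.7]
[-0.248, 0.003, 0.004] [-0.2, 25.5, -6.5]
[-0.298, 0.002, 0.004] [-0.3, 30.4, -8.5]
[-0.348, 0.002, 0.004] [-0.3, 35.2, -10.8]
[-0.398, 0.002, 0.004] [-0.3, 39.8, -13.3]
```

Request:
servo_tool --pt "-0.05 0 0 0 5 -1 -0.1" --pt "-0.1 0 0 0 10.5 -2 -0.1" --pt "-0.15 0 0 0 15.5 -3 -0.1" --pt "-0.2 0 0 0 20.5 -4.5 -0.1" --pt "-0.25 0 0 0 25.5 -6.5 -0.1" --pt "-0.3 0 0 0 30.5 -8.5 -0.1" --pt "-0.35 0 0 0 35.5 -11 -0.1" --pt "-0.4 0 0 0 40 -13.5 -0.1"

```text
time_s: 15.45
eef_pos: [0.4719, -0.1869, 0.0626]
eef_rot: [-0.078, -0.702, -0.082, 0.703]
wrist_force: [-0.6, 1.4, 1.3]
opening: 0.454
```

```bash
python3 - <<'E'
from h import *
from bench import ctrl
import cv2
o=ctrl.get_obs();p,R=pose(o);c=ctrl.camera('wrist');cv2.imwrite('pics/w7.png',c['pixels'])
np.savez('w7.npz',p=p,R=R)
cv2.imwrite('pics/w7z.png',cv2.resize(c['pixels'][140:340,220:440],(660,600),interpolation=cv2.INTER_CUBIC))
print(p,o['opening'],o['wrist_force'])
E
python3 plan.py 1.2 -.013 1.4 -.013
```

```text
[ 0.47194303 -0.18692461  0.0625902 ] 0.4535137818498506 [-0.61939518  1.39677292  1.26252938]
[-0.019, 0.001, 0.005] [-0.3, 1.9, -0.2]
[-0.044, 0.001, 0.005] [-0.3, 4.5, -0.6]
[-0.069, 0.001, 0.005] [-0.3, 7.1, -1.1]
[-0.094, 0.001, 0.005] [-0.4, 9.7, -1.6]
[-0.119, 0.001, 0.005] [-0.4, 12.2, -2.2]
[-0.144, 0.001, 0.005] [-0.4, 14.8, -2.9]
[-0.169, 0.001, 0.005] [-0.4, 17.3, -3.6]
[-0.194, 0.001, 0.005] [-0.4, 19.9, -4.4]
```

View pics/w7z.png

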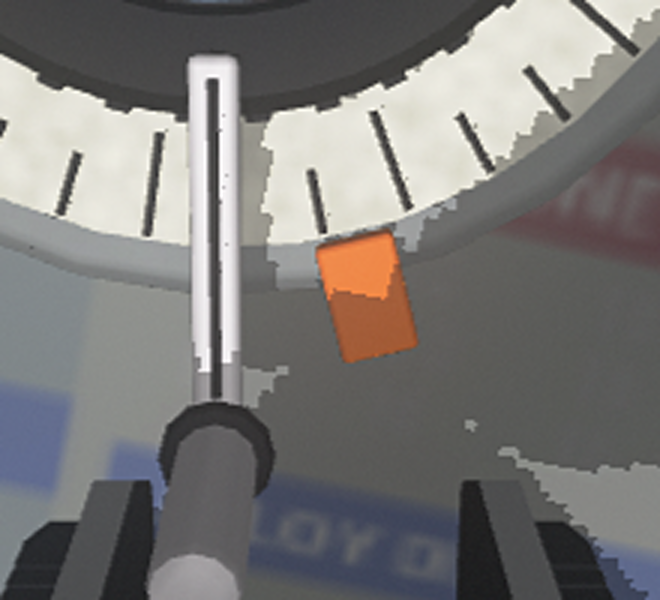

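```bash
cat > ang.py <<'E'
from h import *
c=np.array([.5715,-.151])
def ang(n,px,z):
    X=unproj(n,px,z);d=X[:2]-c;return round(float(np.arctan2(d[1],d[0])%(2*np.pi)-1.992-.172),4),round(float(np.hypot(*d)),4)
E
python3 - <<'E'
from ang import *
d=np.load('w7.npz');addw('w7',d['p'],d['R'])
g=lambda x,y:(220+x/3,140+y/3)
print([ang('w7',g(*q),.057) for q in[(211,80),(213.5,240),(216,395)]],[ang('w7',g(*q),.046) for q in[(354,240),(366.7,297),(379.5,354)]])
E
```

```text
[(1.1863, 0.0503), (1.1896, 0.0725), (1.1915, 0.0958)] [(1.4485, 0.0779), (1.4463, 0.087), (1.4446, 0.0963)]
```

Request:
servo_tool --pt "-0.02 0 0 0 2 0 -0.1" --pt "-0.045 0 0 0 4.5 -0.5 -0.1" --pt "-0.07 0 0 0 7 -1 -0.1" --pt "-0.095 0 0 0 9.5 -1.5 -0.1" --pt "-0.12 0 0 0 12 -2 -0.1" --pt "-0.145 0 0 0 15 -3 -0.1" --pt "-0.17 0 0 0 17.5 -3.5 -0.1" --pt "-0.195 0 0 0 20 -4.5 -0.1"

```text
time_s: 16.5
eef_pos: [0.4811, -0.2062, 0.0626]
eef_rot: [-0.147, -0.691, -0.151, 0.692]
wrist_force: [-1.9, 0.7, 0.7]
opening: 0.45
```

```bash
python3 - <<'E'
from h import *
from bench import ctrl
import cv2
o=ctrl.get_obs();p,R=pose(o);c=ctrl.camera('wrist');cv2.imwrite('pics/w8.png',c['pixels'])
np.savez('w8.npz',p=p,R=R)
cv2.imwrite('pics/w8z.png',cv2.resize(c['pixels'][140:340,220:440],(660,600),interpolation=cv2.INTER_CUBIC))
print(p,o['opening'],o['wrist_force'])
E
python3 plan.py 1.4 -.013 1.46 -.013
```

```text
[ 0.48110579 -0.20619201  0.06255304] 0.45019129811609904 [-1.89950972  0.73546899  0.65729289]
[-0.004, 0.001, 0.005] [-0.4, 0.1, -0.1]
[-0.012, 0.001, 0.005] [-0.4, 0.9, -0.2]
[-0.019, 0.0, 0.005] [-0.4, 1.7, -0.3]
[-0.027, 0.0, 0.005] [-0.4, 2.5, -0.5]
[-0.034, 0.0, 0.005] [-0.4, 3.3, -0.6]
[-0.042, 0.0, 0.005] [-0.4, 4.1, -0.7]
[-0.049, 0.0, 0.005] [-0.4, 4.9, -0.8]
[-0.057, 0.0, 0.005] [-0.4, 5.6, -1.0]
```

View pics/w8z.png

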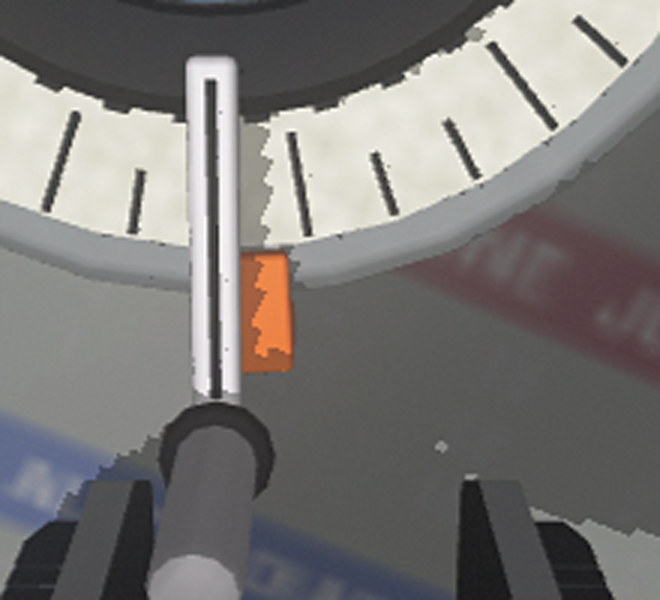

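Run:
```python
from ang import *
d=np.load('w8.npz');addw('w8',d['p'],d['R'])
g=lambda x,y:(220+x/3,140+y/3)
print([ang('w8',g(*q),.057) for q in[(210,80),(213.5,240),(216.5,395)]],[ang('w8',g(*q),.046) for q in[(290,254),(292,312),(293,370)]])
```

```text
[(1.3895, 0.0503), (1.3931, 0.0725), (1.3945, 0.0958)] [(1.5272, 0.0783), (1.5173, 0.0874), (1.5075, 0.0967)]
```

Request:
servo_tool --pt "-0.01 0 0 0 1 0 -0.1" --pt "-0.02 0 0 0 2 -0.3 -0.1" --pt "-0.03 0 0 0 3 -0.5 -0.1" --pt "-0.04 0 0 0 4 -0.7 -0.1" --pt "-0.05 0 0 0 5 -0.8 -0.1" --pt "-0.055 0 0 0 5.5 -0.9 -0.1" --pt "-0.055 0 0 0 5.5 -0.9 -0.1" --pt "-0.055 0 0 0 5.5 -0.9 -0.1"

```text
time_s: 17.55
eef_pos: [0.4844, -0.2112, 0.0626]
eef_rot: [-0.167, -0.686, -0.17, 0.687]
wrist_force: [-0.9, 0.2, -0.2]
opening: 0.451
```

Run:
```python
from h import *
from bench import ctrl
import cv2
o=ctrl.get_obs();p,R=pose(o);c=ctrl.camera('wrist');cv2.imwrite('pics/w9.png',c['pixels'])
np.savez('w9.npz',p=p,R=R)
cv2.imwrite('pics/w9z.png',cv2.resize(c['pixels'][140:340,220:440],(660,600),interpolation=cv2.INTER_CUBIC))
print(p,o['opening'],o['wrist_force'])
```

```text
[ 0.48443808 -0.2111888   0.06257753] 0.4509455404646084 [-0.85972879  0.15320716 -0.18173056]
```

View pics/w9z.png

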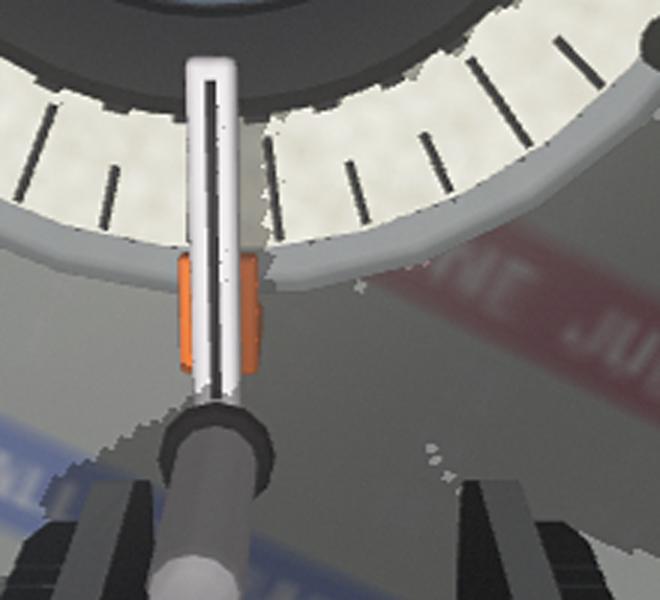

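Run:
```python
from ang import *
d=np.load('w9.npz');addw('w9',d['p'],d['R'])
g=lambda x,y:(220+x/3,140+y/3)
print([ang('w9',g(*q),.057) for q in[(210,80),(213.5,240),(216.5,395)]],[ang('w9',g(*q),.046) for q in[(179,312),(261,312),(219.5,312)]])
```

```text
[(1.4471, 0.0503), (1.4502, 0.0724), (1.4513, 0.0957)] [(1.3786, 0.0871), (1.5209, 0.0869), (1.4488, 0.0868)]
```

The lever is at 1.450 and the tab at 1.449, so it is centred. Backing off, then lifting clear.

Request:
servo_tool --pt "0 0 0 0 -2 0 -0.1" --pt "0 0 0 0 -5 0 -0.1" --pt "0 0 0 0 -8 0 -0.1" --pt "0 0 0 0 -11 0 -0.1" --pt "0 0 0 0 -12 0 -0.1" --pt "0 0 0 -3 -12 0 -0.1" --pt "0 0 0 -10 -12 0 -0.1" --pt "0 0 0 -20 -12 0 -0.1"

```text
time_s: 18.6
eef_pos: [0.479, -0.2007, 0.0833]
eef_rot: [-0.167, -0.686, -0.17, 0.687]
wrist_force: [-0.5, 0.5, -0.7]
opening: 0.448
```

Request:
servo_tool --pt "0 0 0 -15 0 0 -0.1" --pt "0 0 0 -35 0 0 -0.1" --pt "0 0 0 -55 0 0 -0.1" --pt "0 0 0 -75 0 0 -0.1" --pt "0 0 0 -95 0 0 -0.1" --pt "0 0 0 -110 0 0 -0.1" --pt "0 0 0 -120 0 0 -0.1" --pt "0 0 0 -120 0 0 -0.1"

```text
time_s: 19.6
eef_pos: [0.4796, -0.2015, 0.204]
eef_rot: [-0.167, -0.687, -0.169, 0.687]
wrist_force: [0.0, -0.1, -0.4]
opening: 0.449
```

Run:
```python
from h import *
from bench import ctrl
import cv2
o=ctrl.get_obs();p,R=pose(o);c=ctrl.camera('wrist');cv2.imwrite('pics/w10.png',c['pixels'])
np.savez('w10.npz',p=p,R=R)
cv2.imwrite('pics/w10z.png',cv2.resize(c['pixels'][60:260,220:440],(660,600),interpolation=cv2.INTER_CUBIC))
print(p,o['opening'],o['wrist_force'])
t=ctrl.camera('top')['pixels'];a=t[155:285,220:440];cv2.imwrite('pics/top10.png',cv2.resize(a,(770,455),interpolation=cv2.INTER_CUBIC))
```

```text
[ 0.47960527 -0.20145098  0.20404604] 0.4489580408221039 [ 0.00310018 -0.06664284 -0.38220621]
```

View pics/w10z.png

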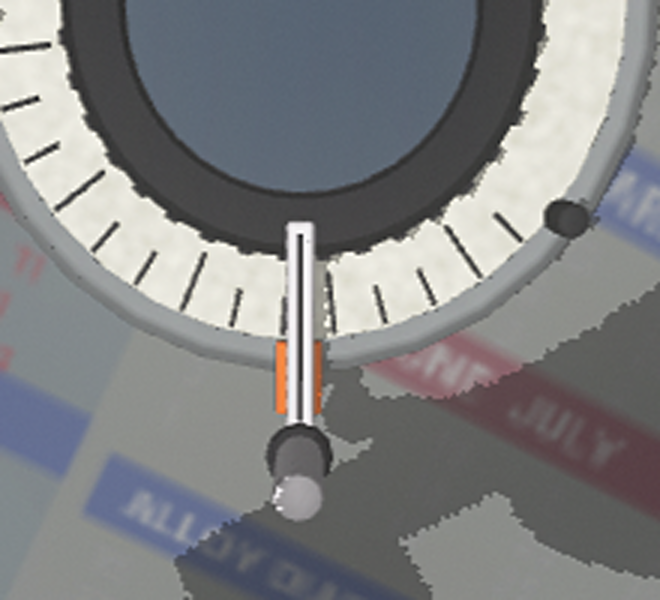

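View pics/top10.png

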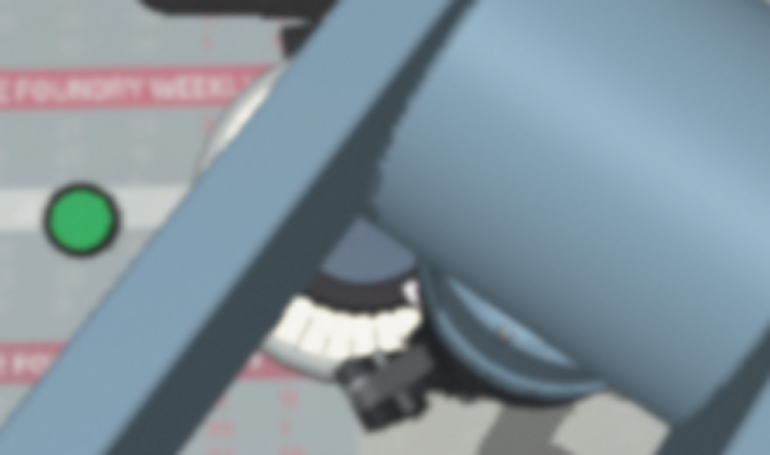

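View pics/w10.png

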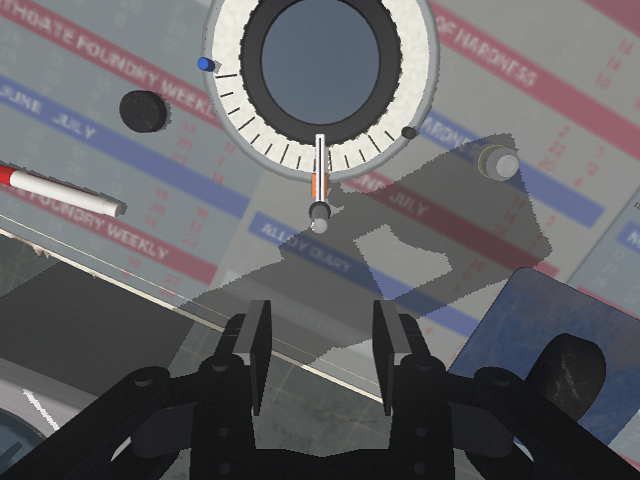

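The pointer line is at x≈300 and the tab spans 276–322 (centre 299), so it is within about 0.5 mm. The gripper is clear and the bystanders haven't moved.

```bash
python3 -c "
from bench import ctrl
print(ctrl.hand_in())"
```

```text
the job is handed in; nothing more can be done
None
```

The ring is zeroed, the pointer line is over the orange tab, and I handed the job in at about 20 s of the 64 s allowed. No verdict was reported.

- **Zeroing:** I put the half-open fingers either side of the peg and pushed the lever round until it rested against the blue post. The wrist force rose to about 8 N, the highest reading, against the 25 N limit. It was still about 6 N a second later, and the picture showed no clear gap.
- **Setting:** I pushed the lever back with the other finger. The wrist camera put it at 1.450 rad and the tab at 1.449 rad.
- **Last checks:** After backing off and lifting clear, the pointer line was within about 0.5 mm of the tab's middle. The tab measured the same angle throughout, about 1.445–1.449 rad. The arm was touching nothing.
- **Bystanders:** The dust cap and spare objective looked undisturbed in the last wrist picture, and the filter ring in the last top picture, all judged by eye. The fingers never went near any of them.
- **Disagreement:** The side and top cameras differed by up to about 5 mm on absolute positions. I used the wrist camera for the final setting.

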